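Bring up the vacuum hold-down

TASK

Switch on the vacuum hold-down with closed fingertips: first press the white-dotted end of the black supply rocker fully down, then press the green pump key fully down to its stop, then the blue valve key fully down to its stop. The rocker and both keys stay where they are pressed; do not press the red or yellow key, and do not lift, carry or shift any of the loose things.

Things in the scene. Friction and masses are not known exactly. Their poses are not given: they have to be found in the camera images.
- rocker_press (a point): Point on the top of the black supply rocker at the white dot, 30 mm from the pivot on the end to be pressed; this end starts raised (about 73 mm above the table) and goes down some 12 mm. The paddle is 80 x 34 x 10 mm, pivoted at its middle 62 mm up on a grey box 110 x 64 mm, 45 mm high, fixed to the table at any yaw. x axis runs along the paddle from the pivot to the dotted end, y along the pivot, z out of the paddle's top (tilts with it).
- rocker (a joint): Angle of the supply rocker, rad: -0.2 = off (dotted end up), 0.2 = on (dotted end fully down). About 2 N at the dot moves it; no spring, it stays where it is left.
- green_top (a point): Top centre of the green square key, cap 32 x 32 mm, top about 57.5 mm above the table when up. Pump key. One of four keys in a row at 65 mm pitch on the grey console (140 x 310 mm, 38 mm high); which place holds which colour varies. x axis points across the row towards the console's rear ledge, y along the row, z up.
- key_green (a joint): Travel of the green key, m: 0 = up (stands 9.5 mm above its black 50 x 50 mm surround), 0.008 = down at its stop (1.5 mm above the surround). It takes about 3 N, has no spring and stays where it is left.
- blue_top (a point): Top centre of the blue square key, cap 32 x 32 mm, top about 57.5 mm above the table when up. Valve key. One of four keys in a row at 65 mm pitch on the grey console (140 x 310 mm, 38 mm high); which place holds which colour varies. x axis points across the row towards the console's rear ledge, y along the row, z up.
- key_blue (a joint): Travel of the blue key, m: 0 = up (stands 9.5 mm above its black 50 x 50 mm surround), 0.008 = down at its stop (1.5 mm above the surround). It takes about 3 N, has no spring and stays where it is left.
- red_top (a point): Top centre of the red square key, cap 32 x 32 mm, top about 57.5 mm above the table when up. Vent key: not to be pressed. One of four keys in a row at 65 mm pitch on the grey console (140 x 310 mm, 38 mm high); which place holds which colour varies. x axis points across the row towards the console's rear ledge, y along the row, z up.
- key_red (a joint): Travel of the red key, m: 0 = up (stands 9.5 mm above its black 50 x 50 mm surround), 0.008 = down at its stop (1.5 mm above the surround). It takes about 3 N, has no spring and stays where it is left.
- yellow_top (a point): Top centre of the yellow square key, cap 32 x 32 mm, top about 57.5 mm above the table when up. Lamp key: not to be pressed. One of four keys in a row at 65 mm pitch on the grey console (140 x 310 mm, 38 mm high); which place holds which colour varies. x axis points across the row towards the console's rear ledge, y along the row, z up.
- key_yellow (a joint): Travel of the yellow key, m: 0 = up (stands 9.5 mm above its black 50 x 50 mm surround), 0.008 = down at its stop (1.5 mm above the surround). It takes about 3 N, has no spring and stays where it is left.
- tweezers: Steel tweezers, 110 mm long, 8 mm high, loose on the console's rear ledge, about 73 mm behind the row of keys. Origin at its underside.
- weight: Loose brass knob weight, 32 mm across, 36 mm high, beside the supply box. Origin at its underside.
- awl: Loose olive-wood awl, 121 mm long, 25 mm thick, lying nearest the robot. Origin at its underside.
- dish: Loose white ceramic palette dish, 90 mm across, 18 mm high, beyond the console. Origin at its underside.
- plaque: Loose sycamore sample plaque with inlaid dots, 80 x 130 x 7 mm, beyond the console. Origin at its underside.
- veneer_hammer: Loose veneer hammer, 185 mm long with a 90 mm wide brass head, 24 mm high, at the right. Origin at its underside.
- dot_cup: Loose blue ceramic cup, 64 mm across, 50 mm high, at the left. Origin at its underside.

How it is judged:
On the way, in this order (a step that is already met when the one before it is completed fails the run):
1. the rocker's dotted end is fully down, while the green and blue keys are still up (value of joint rocker above 0.15 rad and value of joint each of key_green, key_blue below 0.003 m), for 0.2 s.
2. the green key is fully down, while the blue key is still up (value of joint rocker above 0.15 rad and value of joint key_green above 0.0062 m and value of joint key_blue below 0.003 m), for 0.2 s.
3. the blue key is fully down (value of joint each of key_green, key_blue above 0.0062 m), for 0.2 s.
At the end, for the whole second after the job is handed in: The rocker stands on (over 0.15 rad), the green and blue keys are down (over 6.2 of 8 mm), the red and yellow keys are up (under 3 mm), and every loose thing is within 20 mm of where it began (all of step 3 and value of joint rocker above 0.15 rad and value of joint each of key_red, key_yellow below 0.003 m and distance of each of tweezers, weight, awl, dish, plaque, veneer_hammer, dot_cup from where it was at the start of the episode below 0.02 m); the robot touches nothing.
It fails at once if the red key is pressed (3 mm or more) (value of joint key_red above 0.003 m).
It fails at once if the yellow key is pressed (3 mm or more) (value of joint key_yellow above 0.003 m).
It fails at once if a loose thing is lifted, carried or shifted more than 20 mm (distance of any of tweezers, weight, awl, dish, plaque, veneer_hammer, dot_cup from where it was at the start of the episode above 0.02 m).
It also fails if it takes over 48 s, if anything falls off the work surface, if the arm or the gripper's body presses on something with over 40 N, if the wrist force passes 120 N, or if a joint passes its speed limit or range.

ROBOT

A 6-joint arm with a two-finger parallel gripper is mounted at the origin on the work surface. World frame = base frame: x ahead of the robot, y to its left, z up, the work surface at z = 0. Lengths are in m, angles in rad, forces in N, time in s.
With the tool pointing down it reaches from about 0.3 to 0.875 m from the base axis. Payload 6.4 kg.
Tool frame: the origin (TCP) lies at the very end of the fingers, on their centre line; the grasp point (between the pads) lies robot.grip_depth behind it (robot.grip_depth is the distance from the TCP to the grasp point, in m); z points along the fingers, y is the line along which they close (so a half turn about z gives the same grasp; the last joint's range is limited). The gripper opens to 88 mm and grips with 3 to 60 N. Pads are 18 mm wide; open, the fingers measure 123 mm over their backs; the gripper's body (75 mm by 187 mm) begins 45 mm behind the grasp point.
Start: joints at [0.937, 0.181, 1.607, -0, 1.354, -0.206], TCP at [0.239, 0.523, 0.239] pointing down, gripper open.
Joint ranges: [-2.99, 2.99], [-0.89, 2.07], [0.3, 2.58], [-1.14, 4.28], [0, 2.63], [-3.12, 3.12]. Speed limits (rad/s): [2.57, 2.57, 3.01, 3.14, 3.14, 3.14].

INTERFACE

Orientations are given as a unit quaternion [x, y, z, w].
In Python, from plant import robot gives the robot as it stands.
- The arm moves only by the tool play_rows, never from a script. Its argument "commands" is a list of rows, each an object of numbers: "grip": the opening, from 0 (shut) to 1 (fully open); "tx", "ty", "tz": the shift along the tool's x, y, z in cm; "yaw": the turn about the tool's z in rad. In form: [{"grip": .., "tx": .., "ty": .., "tz": .., "yaw": ..}, ...]. A call has 1 to 5 rows; each row is the pose to reach, as a shift and turn from the pose commanded when the call began, along the tool's axes at that moment; what a row does not reach only later rows make up. A row lasts 1/8 s, in which the tool goes at most 62.5 mm and 10.7 degrees, less where a joint would pass 70% of its speed; a pose out of reach is approached as far as the arm can. A call with a gripper value outside its range is refused whole. The fingers move at their own pace and stop on an object; "force" is the grip in N (left out, the last holds). Time passes only in rows, so rows that repeat a pose let the fingers close. It gives the time, the measured TCP pose, the force, the opening and the grip force at its end, in the units of the state.
- robot.get_state(): the state, without advancing time (a new reading comes with each control period).
- robot.capture(name): name is "side" or "top"; returns the picture (384x512x3 uint8, red, green, blue); there is no depth.
- robot.get_calibration(name): a dict with "intrinsics" (3x3 intrinsics, pixels), "R" (3x3) and "t" (3): a world point X has camera coordinates R X + t. Camera axes: x right, y down, z forward; pixel columns grow to the right and rows downward; lengths in m; the calibration is good to about 2 mm. A picture is of the moment at which its call begins. get_calibration takes no time and is no camera call.
- robot.finish_job(): hands the job in; it is judged then, once.
Trained networks look in the newest picture that a camera, given by its name, has taken for a name from the list of things; names that differ only in an ending like _2 or _b are one class to them, and where a whole thing is asked for, a point or a joint stands for the part that bears it (a point fixed in the world has none). Each returns a list of dicts, best first, with "p" (0 to 1); they miss things now and then, are a little off and sometimes report something else, mostly with a low value. They report only what shows in the picture. A call takes as long as a camera call.
- robot.find_in(camera, target): "location" ([x, y, z] in m, in world coordinates, good to about 4 mm: the middle of the surface that is visible of it).
The state is a dict: "time": time; "q": joint angles; "joint_velocities": joint speeds; "joint_torque": joint torques, N m; "ee_pos": TCP position; "eef_rot": TCP orientation; "force": force on the tool from outside, world axes, zero at the start; "moment": the same for the moment, N m; "finger_gap": finger opening in m; "gripper_force": force on a finger pad.
Only numpy, scipy, OpenCV 4.12 (cv2) and the standard library are available. Lean on these libraries where they do the work, as an engineer would, in place of code of your own. Each camera call takes 0.05 s, during which the arm holds its last target. There are 200 camera calls.

## Working session

There is one attempt and no reset: what is moved stays moved. The work goes in short steps, Python scripts to look and compute and a tool call to move; the robot and the scene stay as the last step left them, time stands still between calls to the robot, and variables do not carry over. Pictures are saved under pics/ and viewed, at most 10 in all, crops included, and the job is handed in when it is done.

Besides the shell and the picture viewer there is one more tool, called after "Call:" as name([rows], argument=value, ...), one row to a line, values as JSON. play_rows: Moves the arm, as the interface text tells. Its arguments: {"type":"object","properties":{"commands":{"type":"array"},"force":{"type":"number"}},"required":["commands"]}

```bash
mkdir -p pics
python3 - <<'E'
from plant import robot
import cv2
for c in("top","side"):
    im=robot.capture(c); cv2.imwrite(f"pics/{c}0.png",cv2.cvtColor(im,cv2.COLOR_RGB2BGR))
    for t in("rocker_press","green_top","blue_top","red_top","yellow_top","weight","dot_cup","tweezers"):
        print(c,t,[(d["p"],[round(float(v),3) for v in d["location"]]) for d in robot.find_in(c,t)[:2]])
s=robot.get_state();print(s["time"],s["ee_pos"],s["eef_rot"],robot.grip_depth)
E
```

```text
top rocker_press [(0.56, [0.578, 0.247, 0.066])]
top green_top [(0.44, [0.414, 0.003, 0.026])]
top blue_top [(0.49, [0.543, -0.151, 0.058])]
top red_top [(0.53, [0.565, -0.019, 0.06])]
top yellow_top [(0.47, [0.531, -0.213, 0.057])]
top weight [(0.59, [0.602, 0.318, 0.022])]
top dot_cup [(0.69, [0.574, 0.488, 0.024]), (0.67, [0.551, -0.082, 0.058])]
top tweezers [(0.73, [0.562, -0.017, 0.057]), (0.41, [0.609, -0.186, 0.049])]
side rocker_press [(0.64, [0.573, 0.242, 0.065])]
side green_top [(0.71, [0.549, -0.086, 0.055])]
side blue_top [(0.61, [0.536, -0.151, 0.056])]
side red_top [(0.6, [0.556, -0.024, 0.057])]
side yellow_top [(0.67, [0.531, -0.219, 0.055]), (0.6, [0.546, -0.085, 0.054])]
side weight [(0.6, [0.605, 0.324, 0.019]), (0.53, [0.538, -0.153, 0.056])]
side dot_cup [(0.67, [0.571, 0.468, 0.031])]
side tweezers [(0.45, [0.604, -0.189, 0.042])]
0.9 [0.23853829 0.52320302 0.23871836] [ 2.12268931e-01  9.77211288e-01  2.93949792e-06 -7.24528109e-06] 0.0187
```

View pics/top0.png

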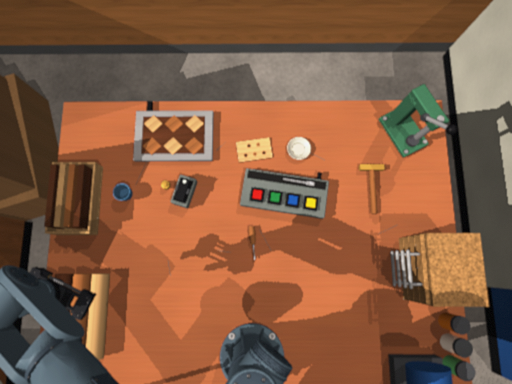

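View pics/side0.png

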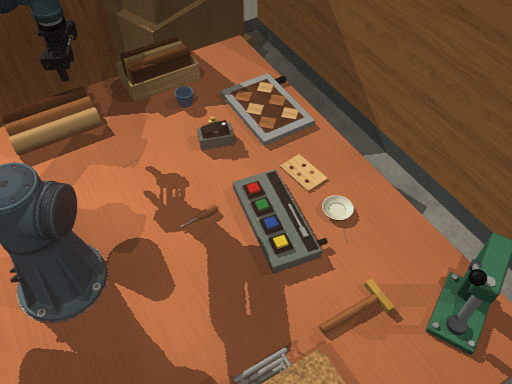

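The top picture shows red (258,195), green (275,197), blue (292,200) and yellow (311,203) in a row. The rocker is near (184,190), with the weight to its left at (165,185). Next I'll measure the key centres by colour blobs in both views and zoom in on the rocker.

Run:
```python
import cv2,numpy as np
from plant import robot
cal={c:robot.get_calibration(c) for c in("top","side")}
im={c:cv2.imread(f"pics/{c}0.png") for c in cal}
box={"top":(235,165,335,222),"side":(230,165,325,270)}
hue={"red":0,"green":60,"blue":113,"yellow":29}
def ray(c,uv,z):
    k=cal[c];d=k["R"].T@np.linalg.solve(np.array(k["intrinsics"]),[uv[0],uv[1],1]);o=-k["R"].T@k["t"]
    return (o+d*(z-o[2])/d[2])[:2]
for c in cal:
    x0,y0,x1,y1=box[c];h=cv2.cvtColor(im[c][y0:y1,x0:x1],cv2.COLOR_BGR2HSV).astype(int)
    for n,v in hue.items():
        d=np.abs((h[...,0]-v+90)%180-90);m=((d<8)&(h[...,1]>170)&(h[...,2]>90)).astype(np.uint8)
        k,l,st,ce=cv2.connectedComponentsWithStats(m);i=1+st[1:,4].argmax()
        uv=ce[i]+[x0,y0];print(c,n,uv.round(1),st[i,4],ray(c,uv,.056).round(4))
a=cv2.resize(im["top"][165:220,155:210],(400,400),interpolation=cv2.INTER_CUBIC)
b=cv2.resize(im["side"][110:160,190:240],(400,400),interpolation=cv2.INTER_CUBIC)
cv2.imwrite("pics/rk.png",np.hstack([a,b]))
```

```text
top red [256.8 194. ] 101 [ 0.5625 -0.0201]
top green [274.7 196.7] 69 [ 0.5526 -0.0846]
top blue [292.6 199.6] 91 [ 0.5418 -0.1485]
top yellow [310.4 202.4] 108 [ 0.5318 -0.212 ]
side red [253.1 187.6] 117 [ 0.5572 -0.0234]Traceback (most recent call last):
  File "<stdin>", line 14, in <module>
ValueError: attempt to get argmax of an empty sequence
```

Run:
```python
import cv2,numpy as np
im={c:cv2.imread(f"pics/{c}0.png") for c in("top","side")}
a=cv2.resize(im["top"][165:215,160:210],(400,400),interpolation=cv2.INTER_CUBIC)
b=cv2.resize(im["side"][110:160,190:240],(400,400),interpolation=cv2.INTER_CUBIC)
cv2.imwrite("pics/rk.png",np.hstack([a,b]))
```

```text
(no output)
```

View pics/rk.png

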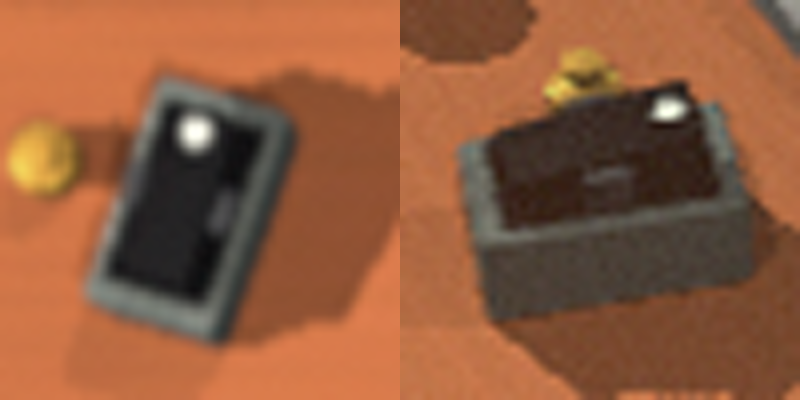

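The crop shows the white dot at about (184,181) in the top view and (223,123) in the side view. It is on the far end of the paddle, which is raised. The weight is to the left.

```bash
cat > h.py <<'E'
import numpy as np,cv2
from plant import robot
cal={c:robot.get_calibration(c) for c in("top","side")}
def ray(c,uv,z):
    k=cal[c];d=k["R"].T@np.linalg.solve(np.array(k["intrinsics"]),[uv[0],uv[1],1]);o=-k["R"].T@k["t"]
    return (o+d*(z-o[2])/d[2])
def tool(p):
    s=robot.get_state();q=s["eef_rot"]
    from scipy.spatial.transform import Rotation as R
    M=R.from_quat(q).as_matrix();return 100*M.T@(np.array(p)-s["ee_pos"]),M
E
python3 - <<'E'
from h import *
P=[np.array(cal[c]["intrinsics"])@np.c_[cal[c]["R"],cal[c]["t"]] for c in("top","side")]
def tri(a,b):
    X=cv2.triangulatePoints(P[0],P[1],np.array(a,float),np.array(b,float))[:,0];return X[:3]/X[3]
print("dot",tri((183.9,181),(222.9,123)), ray("top",(183.9,181),.073),ray("side",(222.9,123),.073))
# box top corners in top view (crop px), z=.045
cs=[(160,78),(293,120),(220,338),(90,295)]
C=[ray("top",(u/8+159.5,v/8+164.5),.045) for u,v in cs]
print(np.round(C,3),np.mean(C,0)); d=(C[0]+C[1]-C[2]-C[3]);ang=np.arctan2(d[1],d[0]);print("ang",ang)
ctr=np.mean(C,0);print("press",ctr[:2]+.031*np.array([np.cos(ang),np.sin(ang)]))
im=cv2.imread("pics/side0.png")
h=cv2.cvtColor(im,cv2.COLOR_BGR2HSV).astype(int)[165:270,230:325]
for n,v in dict(green=60,blue=113,yellow=29).items():
    m=((abs(h[...,0]-v)<14)&(h[...,1]>120)&(h[...,2]>60)).astype(np.uint8)
    k,l,st,ce=cv2.connectedComponentsWithStats(m)
    if k>1: i=1+st[1:,4].argmax();uv=ce[i]+[230,165];print(n,uv.round(1),st[i,4],ray("side",uv,.056).round(4))
print(tool([.578,.24,.1]))
E
```

```text
dot [0.60427719 0.24242883 0.07161071] [0.60721613 0.24133482 0.073     ] [0.60171413 0.2412998  0.073     ]
[[0.639 0.264 0.045]
 [0.619 0.202 0.045]
 [0.518 0.232 0.045]
 [0.538 0.292 0.045]] [0.57857832 0.24749214 0.045     ]
ang -0.2810897034084647
press [0.60836169 0.23889265]
green [261.4 203.7] 96 [ 0.5476 -0.0848  0.056 ]
blue [270.7 221.8] 114 [ 0.5374 -0.15    0.056 ]
yellow [304.7 175.1] 562 [ 0.7101 -0.0592  0.056 ]
(array([-42.63633514, -11.68520404,  13.87114798]), array([[-9.09883802e-01,  4.14863191e-01, -1.29124128e-05],
       [ 4.14863191e-01,  9.09883802e-01,  8.82091724e-06],
       [ 1.54082691e-05,  2.66912495e-06, -1.00000000e+00]]))
```

Call:
play_rows([
  {"grip": 0,"tx": -9,"ty": -2.1,"tz": 1,"yaw": -0.05},
  {"grip": 0,"tx": -18,"ty": -4.2,"tz": 2,"yaw": -0.1},
  {"grip": 0,"tx": -27,"ty": -6.3,"tz": 3,"yaw": -0.147},
  {"grip": 0,"tx": -45.1,"ty": -10.5,"tz": 7,"yaw": -0.147},
  {"grip": 0,"tx": -45.1,"ty": -10.5,"tz": 7,"yaw": -0.147},
], force=10)

```text
time: 1.52
ee_pos: [0.4852, 0.333, 0.1964]
eef_rot: [0.14, 0.99, 0.0, 0.0]
force: [0.4, 0.4, -0.3]
finger_gap: 0.0403
gripper_force: 0.0
```

Run:
```python
from h import *
print(tool([.605,.241,.09]),robot.get_state()["ee_pos"],robot.get_state()["finger_gap"])
```

```text
(array([-14.05832734,  -5.52183799,  10.64278945]), array([[-9.60839007e-01,  2.77106360e-01,  6.84424938e-04],
       [ 2.77106690e-01,  9.60839053e-01,  4.43983543e-04],
       [-5.34591545e-04,  6.16255436e-04, -9.99999667e-01]])) [0.48515063 0.33296529 0.19638673] 0.04027199797252026
```

Call:
play_rows([
  {"grip": 0,"tx": -5,"ty": -2,"tz": 3},
  {"grip": 0,"tx": -10,"ty": -4,"tz": 6},
  {"grip": 0,"tx": -14,"ty": -5.5,"tz": 9},
  {"grip": 0,"tx": -14,"ty": -5.5,"tz": 10},
  {"grip": 0,"tx": -14,"ty": -5.5,"tz": 10},
])

```text
validation failed for argument at $.co...
```

Call:
play_rows([
  {"grip": 0},
  {"grip": 0},
])

```text
validation failed for argument at $.co...
```

Run:
```python
from h import *
print(tool([.605,.241,.061])[0],robot.get_state()["ee_pos"],robot.get_state()["finger_gap"])
im=robot.capture("top");sd=robot.capture("side")
a=cv2.resize(im[155:235,150:250],(400,320),interpolation=3);b=cv2.resize(sd[70:150,175:275],(400,320),interpolation=3)
cv2.imwrite("pics/c1.png",np.hstack([a,b])[...,::-1])
```

```text
[-14.05677703  -5.52362513  13.54278848] [0.48515063 0.33296529 0.19638673] 0.04027199797252026
```

View pics/c1.png

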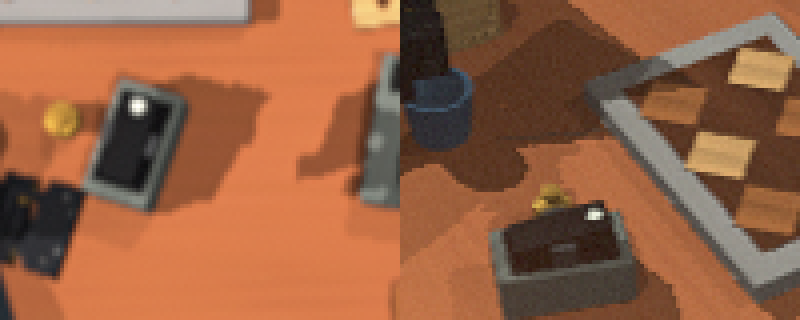

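Those moves were refused because every row needs all its fields. The picture shows the arm still short of the rocker at left, with nothing disturbed. I'll resend with full rows.

Call:
play_rows([
  {"grip": 0,"tx": -5,"ty": -2,"tz": 3,"yaw": 0},
  {"grip": 0,"tx": -10,"ty": -4,"tz": 6,"yaw": 0},
  {"grip": 0,"tx": -14,"ty": -5.5,"tz": 9,"yaw": 0},
  {"grip": 0,"tx": -14,"ty": -5.5,"tz": 10,"yaw": 0},
  {"grip": 0,"tx": -14,"ty": -5.5,"tz": 10,"yaw": 0},
])

```text
time: 2.25
ee_pos: [0.6014, 0.2434, 0.0955]
eef_rot: [0.14, 0.99, -0.0, -0.001]
force: [-1.1, -0.9, 0.2]
finger_gap: 0.0006
gripper_force: 0.0
```

Call:
play_rows([
  {"grip": 0,"tx": 0,"ty": 0,"tz": 0,"yaw": 0},
  {"grip": 0,"tx": 0,"ty": 0,"tz": 0,"yaw": 0},
])

```text
time: 2.5
ee_pos: [0.6029, 0.2439, 0.0979]
eef_rot: [0.139, 0.99, 0.0, 0.001]
force: [-0.3, -0.9, -0.3]
finger_gap: 0.0004
gripper_force: 0.0
```

Run:
```python
from h import *
print(tool([.605,.241,.061])[0],robot.get_state()["ee_pos"],robot.get_state()["finger_gap"])
im=robot.capture("top");sd=robot.capture("side")
a=cv2.resize(im[155:235,150:250],(400,320),interpolation=3);b=cv2.resize(sd[70:150,175:275],(400,320),interpolation=3)
cv2.imwrite("pics/c2.png",np.hstack([a,b])[...,::-1])
```

```text
[-0.28016986 -0.22636429  3.69263636] [0.60285505 0.24392905 0.09792357] 0.0004350747431457282
```

View pics/c2.png

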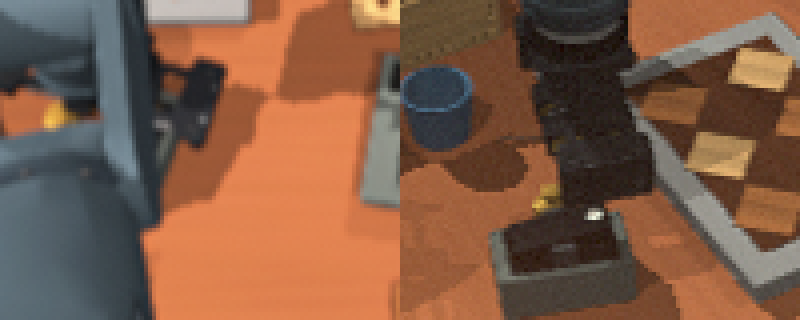

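Call:
play_rows([
  {"grip": 0,"tx": -0.3,"ty": -0.2,"tz": 1.0,"yaw": 0},
  {"grip": 0,"tx": -0.3,"ty": -0.2,"tz": 2.0,"yaw": 0},
  {"grip": 0,"tx": -0.3,"ty": -0.2,"tz": 2.6,"yaw": 0},
  {"grip": 0,"tx": -0.3,"ty": -0.2,"tz": 3.0,"yaw": 0},
  {"grip": 0,"tx": -0.3,"ty": -0.2,"tz": 3.3,"yaw": 0},
])

```text
time: 3.22
ee_pos: [0.6057, 0.2396, 0.0635]
eef_rot: [0.14, 0.99, -0.0, 0.0]
force: [-0.0, -2.3, 2.4]
finger_gap: 0.0003
gripper_force: 1.6
```

Call:
play_rows([
  {"grip": 0,"tx": 0,"ty": 0,"tz": 0.1,"yaw": 0},
  {"grip": 0,"tx": 0,"ty": 0,"tz": 0.2,"yaw": 0},
  {"grip": 0,"tx": 0,"ty": 0,"tz": 0.2,"yaw": 0},
])

```text
time: 3.6
ee_pos: [0.6058, 0.2397, 0.0629]
eef_rot: [0.14, 0.99, -0.0, 0.001]
force: [-1.6, -2.2, 10.2]
finger_gap: 0.0005
gripper_force: 4.5
```

Call:
play_rows([
  {"grip": 0,"tx": 0,"ty": 0,"tz": 0.1,"yaw": 0},
  {"grip": 0,"tx": 0,"ty": 0,"tz": 0.15,"yaw": 0},
  {"grip": 0,"tx": 0,"ty": 0,"tz": 0.15,"yaw": 0},
  {"grip": 0,"tx": 0,"ty": 0,"tz": 0.15,"yaw": 0},
])

```text
time: 4.1
ee_pos: [0.6059, 0.2397, 0.0626]
eef_rot: [0.14, 0.99, -0.0, 0.001]
force: [-5.7, -4.1, 17.2]
finger_gap: 0.0008
gripper_force: 7.9
```

Call:
play_rows([
  {"grip": 0,"tx": 0,"ty": 0,"tz": -2,"yaw": 0},
  {"grip": 0,"tx": 0,"ty": 0,"tz": -5,"yaw": 0},
  {"grip": 0,"tx": 0,"ty": 0,"tz": -6,"yaw": 0},
  {"grip": 0,"tx": 0,"ty": 0,"tz": -6,"yaw": 0},
])

```text
time: 4.6
ee_pos: [0.6056, 0.2402, 0.1206]
eef_rot: [0.14, 0.99, 0.0, 0.001]
force: [-0.8, 0.5, -0.8]
finger_gap: 0.0003
gripper_force: 0.0
```

Run:
```python
from h import *
print(tool([.550,-.085,.1])[0],robot.get_state()["ee_pos"])
```

```text
[ -3.6642128  -32.78518847   2.03471402] [0.60557218 0.24016425 0.12057799]
```

Force rose to 17 N with almost no further travel, so the rocker is at its stop. Next is the green key, staying high on the way; I'll check the rocker once the arm is clear of it.

Call:
play_rows([
  {"grip": 0,"tx": -0.7,"ty": -6,"tz": -1,"yaw": 0},
  {"grip": 0,"tx": -1.4,"ty": -12,"tz": -1,"yaw": -0.1},
  {"grip": 0,"tx": -2.1,"ty": -18,"tz": -1,"yaw": -0.12},
  {"grip": 0,"tx": -2.8,"ty": -24,"tz": -1,"yaw": -0.12},
  {"grip": 0,"tx": -3.4,"ty": -30,"tz": 0,"yaw": -0.12},
])

```text
time: 5.22
ee_pos: [0.5541, -0.0594, 0.1192]
eef_rot: [0.08, 0.997, 0.0, -0.0]
force: [0.7, 0.1, -0.1]
finger_gap: 0.0004
gripper_force: 0.0
```

Call:
play_rows([
  {"grip": 0,"tx": 0,"ty": 0,"tz": 0,"yaw": 0},
  {"grip": 0,"tx": 0,"ty": 0,"tz": 0,"yaw": 0},
])

```text
time: 5.48
ee_pos: [0.5541, -0.0574, 0.1189]
eef_rot: [0.081, 0.997, 0.0, -0.001]
force: [0.3, -0.5, 0.0]
finger_gap: 0.0002
gripper_force: 0.0
```

Run:
```python
from h import *
print(tool([.550,-.085,.07])[0],robot.get_state()["ee_pos"])
im=robot.capture("top");sd=robot.capture("side")
a=cv2.resize(im[160:220,155:230],(400,320),interpolation=3);b=cv2.resize(sd[100:160,180:255],(400,320),interpolation=3)
cv2.imwrite("pics/c3.png",np.hstack([a,b])[...,::-1])
```

```text
[-0.04721947 -2.79488843  4.88284398] [ 0.55412246 -0.05739464  0.11885212]
```

View pics/c3.png

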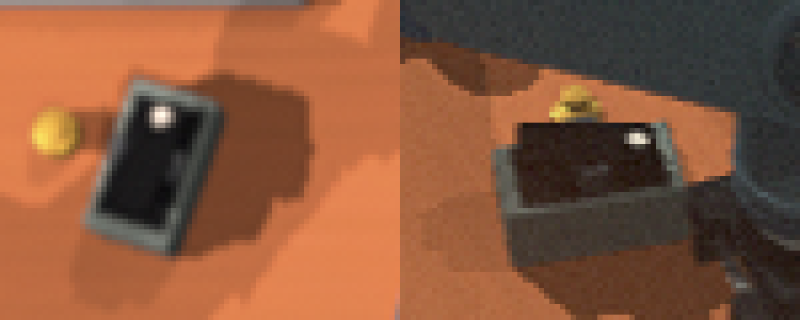

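The dot has dropped in the side view, from row 123 to about 126, and the paddle's dotted end no longer stands proud. I'll check its height while moving over the green key.

Call:
play_rows([
  {"grip": 0,"tx": 0,"ty": -1.4,"tz": 0,"yaw": 0},
  {"grip": 0,"tx": 0,"ty": -2.8,"tz": 1,"yaw": 0},
  {"grip": 0,"tx": 0,"ty": -2.8,"tz": 3,"yaw": 0},
  {"grip": 0,"tx": 0,"ty": -2.8,"tz": 4.3,"yaw": 0},
  {"grip": 0,"tx": 0,"ty": -2.8,"tz": 4.3,"yaw": 0},
])

```text
time: 6.2
ee_pos: [0.5492, -0.0852, 0.0754]
eef_rot: [0.08, 0.997, 0.0, -0.001]
force: [-0.2, -0.1, 0.5]
finger_gap: 0.0003
gripper_force: 0.0
```

Run:
```python
from h import *
P=[np.array(cal[c]["intrinsics"])@np.c_[cal[c]["R"],cal[c]["t"]] for c in("top","side")]
X=cv2.triangulatePoints(P[0],P[1],np.array((184.5,181.4)),np.array((224.1,125.4)))[:,0];print(X[:3]/X[3])
print(tool([.550,-.085,.0495])[0],robot.get_state()["ee_pos"])
im=robot.capture("top");sd=robot.capture("side")
a=cv2.resize(im[160:235,235:335],(400,300),interpolation=3);b=cv2.resize(sd[160:280,220:340],(400,300),interpolation=3)
cv2.imwrite("pics/c4.png",np.hstack([a,b])[...,::-1])
```

```text
[0.60686395 0.24208362 0.05996365]
[-0.08494352  0.03505867  2.58962031] [ 0.54917618 -0.0852364   0.07539832]
```

View pics/c4.png

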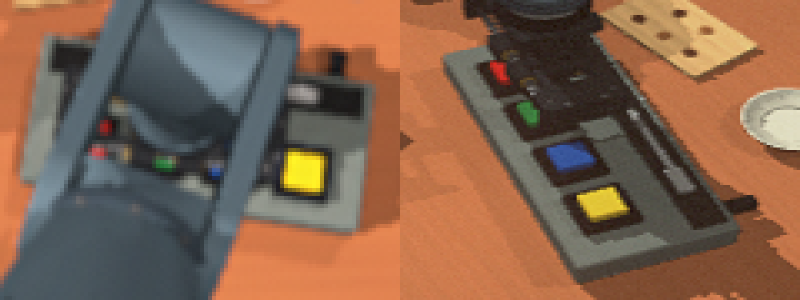

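The dot is now at 60 mm, so the rocker is on. The fingers stand over the green key, with its edge showing in front of them, so I can press.

Call:
play_rows([
  {"grip": 0,"tx": 0,"ty": 0,"tz": 1.0,"yaw": 0},
  {"grip": 0,"tx": 0,"ty": 0,"tz": 1.6,"yaw": 0},
  {"grip": 0,"tx": 0,"ty": 0,"tz": 2.0,"yaw": 0},
  {"grip": 0,"tx": 0,"ty": 0,"tz": 2.3,"yaw": 0},
  {"grip": 0,"tx": 0,"ty": 0,"tz": 2.5,"yaw": 0},
])

```text
time: 6.92
ee_pos: [0.5501, -0.0853, 0.0518]
eef_rot: [0.08, 0.997, 0.0, -0.0]
force: [-2.0, 1.4, 3.0]
finger_gap: 0.0004
gripper_force: 1.5
```

Call:
play_rows([
  {"grip": 0,"tx": 0,"ty": 0,"tz": 0.1,"yaw": 0},
  {"grip": 0,"tx": 0,"ty": 0,"tz": 0.1,"yaw": 0},
  {"grip": 0,"tx": 0,"ty": 0,"tz": 0.1,"yaw": 0},
])

```text
time: 7.3
ee_pos: [0.5505, -0.0856, 0.051]
eef_rot: [0.08, 0.997, -0.0, 0.0]
force: [-0.5, -0.0, 0.7]
finger_gap: 0.0004
gripper_force: 0.0
```

Call:
play_rows([
  {"grip": 0,"tx": 0,"ty": 0,"tz": 0.1,"yaw": 0},
  {"grip": 0,"tx": 0,"ty": 0,"tz": 0.2,"yaw": 0},
  {"grip": 0,"tx": 0,"ty": 0,"tz": 0.2,"yaw": 0},
])

```text
time: 7.68
ee_pos: [0.5506, -0.0856, 0.0499]
eef_rot: [0.08, 0.997, -0.0, 0.0]
force: [-3.9, 1.6, 8.1]
finger_gap: 0.0006
gripper_force: 4.5
```

Call:
play_rows([
  {"grip": 0,"tx": 0,"ty": 0,"tz": 0.1,"yaw": 0},
  {"grip": 0,"tx": 0,"ty": 0,"tz": 0.1,"yaw": 0},
  {"grip": 0,"tx": 0,"ty": 0,"tz": 0.1,"yaw": 0},
])

```text
time: 8.05
ee_pos: [0.5507, -0.0856, 0.0498]
eef_rot: [0.08, 0.997, -0.0, 0.0]
force: [-6.7, 2.2, 17.6]
finger_gap: 0.0004
gripper_force: 8.6
```

The key reached its stop (17.6 N at z = 49.8 mm). I'll lift and go to blue.

Call:
play_rows([
  {"grip": 0,"tx": 0,"ty": 0,"tz": -2,"yaw": 0},
  {"grip": 0,"tx": 0,"ty": 0,"tz": -4,"yaw": 0},
  {"grip": 0,"tx": 0,"ty": -3,"tz": -4,"yaw": 0},
  {"grip": 0,"tx": 0,"ty": -6.5,"tz": -4,"yaw": 0},
  {"grip": 0,"tx": 0,"ty": -6.5,"tz": -3,"yaw": 0},
])

```text
time: 8.68
ee_pos: [0.5405, -0.1519, 0.0785]
eef_rot: [0.082, 0.997, -0.001, 0.001]
force: [-0.4, 0.6, -0.1]
finger_gap: 0.0002
gripper_force: 0.0
```

Call:
play_rows([
  {"grip": 0,"tx": 0,"ty": 0,"tz": 0,"yaw": 0},
  {"grip": 0,"tx": 0,"ty": 0,"tz": 0,"yaw": 0},
])

```text
time: 8.93
ee_pos: [0.5397, -0.1485, 0.0775]
eef_rot: [0.08, 0.997, 0.0, -0.0]
force: [0.2, -0.1, 0.4]
finger_gap: 0.0007
gripper_force: 0.0
```

Run:
```python
from h import *
print(tool([.540,-.1495,.0495])[0],robot.get_state()["ee_pos"])
sd=robot.capture("side")
cv2.imwrite("pics/c5.png",cv2.resize(sd[160:280,220:340],(480,480),interpolation=3)[...,::-1])
```

```text
[-0.0471214  -0.09227885  2.79966286] [ 0.5397034  -0.14853172  0.07749749]
```

View pics/c5.png

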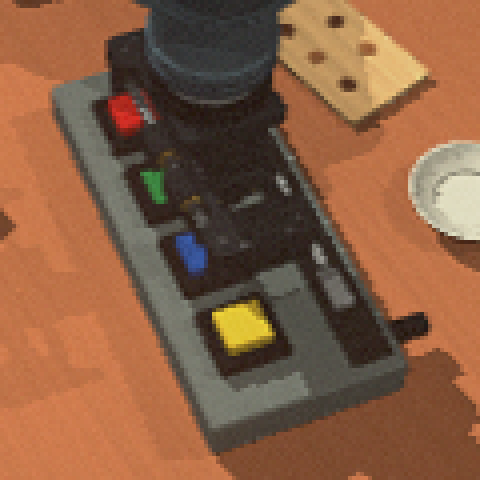

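The fingers are over the blue key at (190,253) in the crop; green looks low, and red and yellow stand up. I'll press blue.

Call:
play_rows([
  {"grip": 0,"tx": 0,"ty": -0.1,"tz": 1.2,"yaw": 0},
  {"grip": 0,"tx": 0,"ty": -0.1,"tz": 2.0,"yaw": 0},
  {"grip": 0,"tx": 0,"ty": -0.1,"tz": 2.4,"yaw": 0},
  {"grip": 0,"tx": 0,"ty": -0.1,"tz": 2.7,"yaw": 0},
  {"grip": 0,"tx": 0,"ty": -0.1,"tz": 2.8,"yaw": 0},
])

```text
time: 9.6
ee_pos: [0.5396, -0.1503, 0.0499]
eef_rot: [0.08, 0.997, 0.0, -0.0]
force: [-2.8, 3.9, 8.7]
finger_gap: 0.0004
gripper_force: 4.5
```

Call:
play_rows([
  {"grip": 0,"tx": 0,"ty": 0,"tz": 0.1,"yaw": 0},
  {"grip": 0,"tx": 0,"ty": 0,"tz": 0.2,"yaw": 0},
  {"grip": 0,"tx": 0,"ty": 0,"tz": 0.2,"yaw": 0},
])

```text
time: 9.98
ee_pos: [0.5396, -0.1503, 0.0498]
eef_rot: [0.08, 0.997, 0.0, -0.0]
force: [-7.3, 5.4, 18.3]
finger_gap: 0.0008
gripper_force: 9.3
```

Call:
play_rows([
  {"grip": 0,"tx": 0,"ty": 0,"tz": 0.1,"yaw": 0},
  {"grip": 0,"tx": 0,"ty": 0,"tz": 0.1,"yaw": 0},
  {"grip": 0,"tx": 0,"ty": 0,"tz": 0.1,"yaw": 0},
])

```text
time: 10.35
ee_pos: [0.5397, -0.1504, 0.0497]
eef_rot: [0.08, 0.997, 0.0, -0.0]
force: [-11.2, 5.6, 27.1]
finger_gap: 0.0009
gripper_force: 13.3
```

Blue is at its stop too. I'll retreat upwards and back towards the robot.

Call:
play_rows([
  {"grip": 0,"tx": 0,"ty": 0,"tz": -4,"yaw": 0},
  {"grip": 0,"tx": 0,"ty": 0,"tz": -10,"yaw": 0},
  {"grip": 0,"tx": 2,"ty": 0,"tz": -15,"yaw": 0},
  {"grip": 0,"tx": 6,"ty": 0,"tz": -18,"yaw": 0},
  {"grip": 0,"tx": 10,"ty": 0,"tz": -18,"yaw": 0},
])

```text
time: 10.98
ee_pos: [0.4416, -0.1355, 0.2299]
eef_rot: [0.08, 0.997, -0.002, 0.003]
force: [-0.2, -0.1, 0.2]
finger_gap: 0.0003
gripper_force: 0.0
```

Call:
play_rows([
  {"grip": 0,"tx": 0,"ty": -6,"tz": 0,"yaw": 0},
  {"grip": 0,"tx": 0,"ty": -12,"tz": 0,"yaw": 0},
  {"grip": 0,"tx": 0,"ty": -18,"tz": 0,"yaw": 0},
  {"grip": 0,"tx": 0,"ty": -18,"tz": 0,"yaw": 0},
  {"grip": 0,"tx": 0,"ty": -18,"tz": 0,"yaw": 0},
])

```text
time: 11.6
ee_pos: [0.4119, -0.3119, 0.2265]
eef_rot: [0.081, 0.997, 0.0, -0.0]
force: [0.2, 0.6, 0.3]
finger_gap: 0.0005
gripper_force: 0.0
```

Run:
```python
from h import *
sd=robot.capture("side")
cv2.imwrite("pics/c6.png",cv2.resize(sd[90:290,160:380],(660,600),interpolation=3)[...,::-1])
```

```text
(no output)
```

View pics/c6.png

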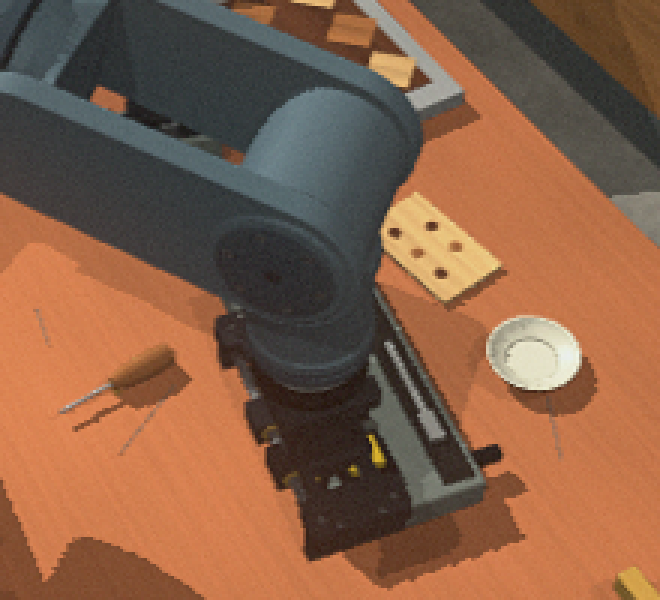

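The arm is well clear at z = 0.23 m. It hides the keys in this view, but the awl, tweezers, dish and plaque look undisturbed. Both keys stopped rigidly at z = 49.8 mm, which matches their stop height, so I'm handing in.

```bash
python3 -c "
from plant import robot
print(robot.finish_job())"
```

```text
the job is handed in; nothing more can be done
None
```

I pressed the rocker, then the green key, then the blue key, each until it stopped moving, without pressing red or yellow, and handed the job in at about 12 s; no verdict came back, and the arm hid the keys in my last picture.

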